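# Unclamp the sample rack from the platform shaker

## Task

The vial rack is clamped on the shaker by a T-bar knob with a LEFT-HAND thread: loosen it by turning it clockwise (seen from above) until it comes to its stop, with the rack still in its place. Then lift the rack by its bar handle just over the low stops, draw its forked foot out from under the knob, and set it down gently, flat and upright on its base, inside the steel tray. Leave the knob loosened and do not disturb the bottle, the bowl or the scoop.

Things in the scene. Friction and masses are not known exactly. Their poses are not given: they have to be found in the camera images.
- shaker: Fixed grey bench shaker, 260 (x) x 190 (y) x 80 mm high; its top is a flat dark-grey platform, 80 mm over the bench. Origin under its centre on the bench, z up. Its blue panel faces its own -x, roughly towards the robot (yaw within 0.5 rad). The knob's axis stands at (85, 0) mm in this frame. It may stand on the left or the right; the tray is on the other side.
- seat (a point): Point of the shaker's platform where the rack's origin sits at the start (within 2 mm), 30 mm in front (-x) of the shaker's centre; axes as the shaker's. Steel stops 5 mm high stand 2.5 mm off the rack block, in front and at both sides: lift the rack over 5 mm, then draw it to the shaker's -x; after 65 mm the fork is clear of washer and T-bar and the rack can be raised freely.
- knob (a joint): Turn of the black T-bar clamp knob, rad: 0 fully tight; grows when turned CLOCKWISE seen from above (left-hand thread: this loosens); solid stop at 4.4. Starts between 0 and 0.5, stays where it is left, resists with about 0.12 N m. Knob and washer rise 2.5 mm per rad.
- knob_grip (a point): Centre of the knob's T-bar, on the upright knob axis, 134.5 mm over the bench at joint 0; turns and rises with the knob. Bar 74 mm long along this point's x, 16 mm wide (y), 24 mm high (12 up, 12 down), on a hub 26 mm across. The rack's block and handle come no nearer than 70 mm to the axis; at joint 0 the block's top is 19.5 mm below and the handle's top 27.5 mm above this point.
- washer_under (a point): Centre of the underside of the steel washer below the knob, 40 mm across, which rises with the knob but does not turn. It lies 0.5 mm above the rack's foot at joint 0 and 11.5 mm above it at the stop: the rack can be lifted only that far while under it. A fixed stud 12 mm across stands on the axis below it.
- rack: Loose aluminium vial rack, 0.35 to 0.7 kg, with six capped vials that are part of it. Origin: centre of the block's underside, z up. Block 90 (x) x 80 (y) x 35 mm high, caps up to 47 mm. A flat foot, 60 mm wide and 8 mm thick, runs from the block to x = +135 mm. In all x from -45 to +135 mm; centre of mass about x = +7 mm. At the start its axes agree with the shaker's.
- fork (a point): Point in the fork of the rack's foot, at x = 115 mm and on the foot's upper face; at the start on the knob's axis. The slot is 20 mm wide (y), starts at x = 98 mm and is open at the foot's end, x = 135 mm.
- rack_handle (a point): Centre of the rack's bar handle, straight above the rack's origin, 75 mm over its underside. Bar 90 mm long along the rack's x, 14 mm wide (y) and 14 mm high, on a post at each end; 21 mm of free height between the caps and its underside.
- tray: Fixed open stainless tray, 280 (x) x 190 (y) mm, rim 22 mm high, walls 4 mm thick, inside 272 x 182 mm; inner floor 4 mm over the bench. Origin under its centre on the bench, z up; yaw within 0.3 rad. The whole rack, foot included, fits flat inside along the tray's x.
- bottle: Bystander: loose amber reagent bottle, 68 mm across, 150 mm high, origin under its centre, beyond the work.
- bowl: Bystander: loose steel bowl, 150 mm across, 55 mm high, origin under its centre.
- scoop: Bystander: loose spoon-shaped scoop, 180 mm long, lying on the bench, origin below its middle.

How it is judged (in metres and radians):
On the way, in this order (a step that is already met when the one before it is completed fails the run):
1. the knob is turned clockwise to its stop (over 4.1 rad), the rack still within 6 mm of its place (value of joint knob above 4.1 rad and distance of rack from where it was at the start of the episode below 0.006 m), for 0.2 s.
2. the rack is drawn over 40 mm forward from its seat, not tipped, the knob still loose (x of rack in the frame of shaker below -0.07 m and value of joint knob above 3.8 rad and angle between rack's own z axis and vertical below 0.35 rad), for 0.05 s.
At the end, for the whole second after the job is handed in: The rack lies at rest inside the tray, flat on the tray's floor (within 4 mm) and upright (within 0.05 rad), and the knob is still loosened (over 3.8 rad) (x of rack in the frame of tray between -0.136 and 0.136 m and y of rack in the frame of tray between -0.091 and 0.091 m and z of rack in the frame of tray between 0.001 and 0.008 m and angle between rack's own z axis and vertical below 0.05 rad and linear speed of rack below 0.02 m/s and value of joint knob above 3.8 rad); the robot touches nothing.
It fails at once if the bottle is moved by more than 30 mm or tipped (distance of bottle from where it was at the start of the episode above 0.03 m or angle between bottle's own z axis and vertical above 0.4 rad).
It fails at once if the bowl or the scoop is moved by more than 30 mm (distance of any of bowl, scoop from where it was at the start of the episode above 0.03 m).
It fails at once if the rack tips by more than 0.6 rad (angle between rack's own z axis and vertical above 0.6 rad).
It fails at once if the rack is dropped or slammed down (reaches the tray floor faster than 0.45 m/s, or presses it with over 120 N) ((z of rack in the frame of tray below 0.012 m and linear speed of rack above 0.45 m/s) or contact force between rack and tray above 120 N).
It also fails if it takes over 72 s, if anything falls off the work surface, if the arm or the gripper's body presses on something with over 40 N, if the wrist force passes 120 N, or if a joint passes its speed limit or range.

## Robot

A 6-joint arm with a two-finger parallel gripper is mounted at the origin on the work surface. World frame = base frame: x ahead of the robot, y to its left, z up, the work surface at z = 0. Lengths are in mm, angles in rad, forces in N, time in s.
With the tool pointing down it reaches from about 250 to 775 mm from the base axis. Payload 4 kg.
Tool frame: the origin (TCP) lies between the finger pads; the fingertips stand 25 mm ahead of it and the grasp point (between the pads) lies 6 mm ahead of it; z points along the fingers, y is the line along which they close (so a half turn about z gives the same grasp; the last joint's range is limited). The gripper opens to 94 mm and grips with 3 to 60 N. Pads are 16 mm wide; open, the fingers measure 119 mm over their backs; the gripper's body (75 mm by 177 mm) begins 78 mm behind the grasp point.
Start: joints at [-1.343, 0.087, 1.371, -0, 1.684, -0.103], TCP at [178.637, -520.199, 230.506] pointing down, gripper open.
Joint ranges: [-3.1, 3.1], [-0.76, 2.03], [0.27, 2.55], [-1.08, 4.22], [0.17, 2.65], [-2.57, 2.57]. Speed limits (rad/s): [2.79, 2.79, 3.14, 3.14, 3.14, 3.14].

## Interface

Orientations are given as a 3x3 rotation matrix whose columns are the frame's x, y, z axes.
In Python, from rig import r, cams, workorder gives the robot as it stands.
- The arm moves only by the tool arm_command, never from a script. Its argument "series" is a list of rows, each a list of 7 numbers: the turn, a rotation vector about the tool's x, y, z in units of 5 degrees (1.0 is 5 degrees), then the shift along the tool's x, y, z in units of 25 mm (1.0 is 25 mm), then the opening, from 0 (shut) to 1 (fully open). In form: [[rx, ry, rz, x, y, z, grip], ...]. A call has exactly 8 rows; each row is the pose to reach, as a shift and turn from the pose commanded when the call began, along the tool's axes at that moment; what a row does not reach only later rows make up. A row lasts 1/10 s, in which the tool goes at most 50 mm and 8.59 degrees, less where a joint would pass 70% of its speed; a pose out of reach is approached as far as the arm can. A call with a gripper value outside its range is refused whole. The fingers move at their own pace and stop on an object; "squeeze" is the grip in N (left out, the last holds). Time passes only in rows, so rows that repeat a pose let the fingers close, or fill a call up. It gives the time, the measured TCP pose, the force, the opening and the grip force at its end, in the units of the state.
- r.get_obs(): the state, without advancing time (a new reading comes with each control period).
- cams.grab_frame(name): name is "scene" or "top"; returns (picture, depth): 400x640x3 uint8, red, green, blue; 400x640 float32, mm along the optical axis (not along the pixel's ray), 0 where there is no reading.
- cams.camera_model(name): a dict with "vertical_fov" (degrees; the focal length in pixels is half the picture's height over the tangent of half this angle, whatever the lens; pixels are square), "cx", "cy" (the principal point, pixels), "R" (3x3) and "t" (3): a world point X has camera coordinates R X + t. Camera axes: x right, y down, z forward; pixel columns grow to the right and rows downward; lengths in mm; the calibration is good to about 2 mm. A picture is of the moment at which its call begins. camera_model takes no time and is no camera call.
- workorder.job_done(): hands the job in; it is judged then, once.
The state is a dict: "time_s": time; "q": joint angles; "qvel": joint speeds; "joint_efforts": joint torques, N m; "ee_pos": TCP position; "tcp_rot": TCP orientation; "wrist_force": force on the tool from outside, world axes, zero at the start; "ft_torque": the same for the moment, N m; "gripper_width": finger opening in mm; "grasp_force": force on a finger pad.
Only numpy, scipy, OpenCV 4.12 (cv2) and the standard library are available. Lean on these libraries where they do the work, as an engineer would, in place of code of your own. Each camera call takes 0.05 s, during which the arm holds its last target. There are 200 camera calls.

## Working session

There is one attempt and no reset: what is moved stays moved. The work goes in short steps, Python scripts to look and compute and a tool call to move; the robot and the scene stay as the last step left them, time stands still between calls to the robot, and variables do not carry over. Pictures are saved under pics/ and viewed, at most 10 in all, crops included, and the job is handed in when it is done.

Besides the shell and the picture viewer there is one more tool, called after "Call:" as name(argument=value, ...) on one line, values as JSON. arm_command: Moves the arm, as the interface text tells. Its arguments: {"type":"object","properties":{"series":{"type":"array"},"squeeze":{"type":"number"}},"required":["series"]}

```bash
mkdir -p pics; ls; cat > h.py <<'E'
import numpy as np, cv2
from rig import r, cams, workorder
def grab(n,tag):
    p,d=cams.grab_frame(n); cv2.imwrite(f'pics/{tag}.png',p[:,:,::-1]); np.save(f'pics/{tag}.npy',d); return p,d
def cm(n):
    m=cams.camera_model(n); f=200/np.tan(np.radians(m['vertical_fov'])/2); return f,m['cx'],m['cy'],np.array(m['R']),np.array(m['t'])
def cloud(n,d):
    f,cx,cy,R,t=cm(n); v,u=np.mgrid[:400,:640]
    P=np.stack([(u-cx)/f*d,(v-cy)/f*d,d],-1); return (P-t)@R
def onplane(n,u,v,z):
    f,cx,cy,R,t=cm(n); c=-R.T@t; w=R.T@np.array([(u-cx)/f,(v-cy)/f,1]); return c+w*(z-c[2])/w[2]
E
python3 - <<'E'
from h import *
for n in('top','scene'):
    p,d=grab(n,n+'0'); m=cams.camera_model(n); print(n,{k:(np.round(v,3).tolist()) for k,v in m.items() if k!='lens'}, m.keys(), (d==0).mean())
E
```

```text
pics
top {'vertical_fov': 50.498, 'cx': 323.968, 'cy': 206.135, 'R': [[0.006, -1.0, 0.001], [-0.996, -0.006, -0.091], [0.091, -0.001, -0.996]], 't': [-28.648, 646.741, 827.576]} dict_keys(['vertical_fov', 'cx', 'cy', 'R', 't']) 0.0038515625
scene {'vertical_fov': 43.005, 'cx': 317.433, 'cy': 196.893, 'R': [[-0.75, 0.661, 0.009], [0.529, 0.608, -0.592], [-0.397, -0.439, -0.806]], 't': [505.223, -255.661, 1476.043]} dict_keys(['vertical_fov', 'cx', 'cy', 'R', 't']) 0.00418359375
```

View pics/top0.png

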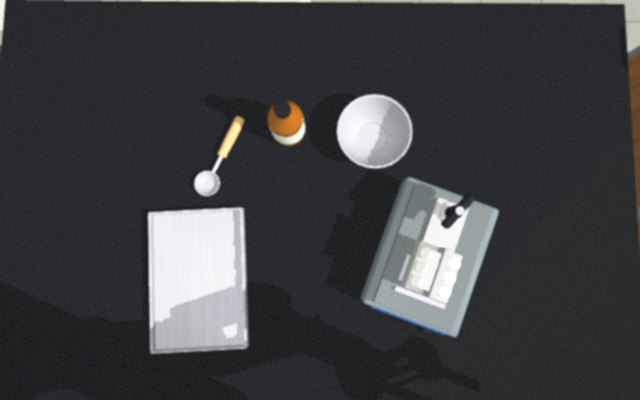

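View pics/scene0.png

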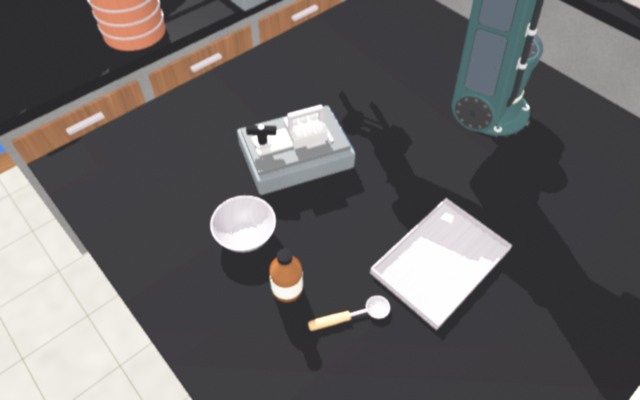

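The top view shows the shaker at the right (about 430,257; knob 457,210), the tray at the left (198,280), the bowl (374,131), the bottle (287,122) and the scoop (220,155). I measure with the depth next.

```bash
python3 - <<'E'
from h import *
d=np.load('pics/top0.npy'); P=cloud('top',d)
def rect(m,name):
    m=cv2.morphologyEx(m.astype(np.uint8),cv2.MORPH_OPEN,np.ones((2,2)))>0
    q=P[m][:,:2].astype(np.float32); print(name,len(q),cv2.minAreaRect(q),'z',np.median(P[m][:,2]))
x,y,z=P[...,0],P[...,1],P[...,2]
print('bench z',np.median(z[200:300,270:340]))
S=(d>0)&(y<-50)&(y>-480)&(x>230)&(x<700)
v,u=np.mgrid[:400,:640]
sh=(u>350)&(u<510)&(v>170)&(v<345)
rect(sh&(z>72)&(z<86),'platform')
rect(sh&(z>40),'shaker all')
rect(sh&(z>155),'handle')
print('knob zs',np.round(np.sort(z[195:232,438:475].ravel())[-60::6]))
kn=(u>436)&(u<478)&(v>192)&(v<232)
rect(kn&(z>122),'knob')
rect(sh&(z>82)&(z<96),'foot')
tr=(u>135)&(u<260)&(v>195)&(v<365)
rect(tr&(z>14),'tray rim'); rect(tr&(z>1),'tray')
im=cv2.imread('pics/top0.png'); c=cv2.resize(im[165:345,345:515],None,fx=3.3,fy=3.3,interpolation=cv2.INTER_CUBIC); cv2.imwrite('pics/c1.png',c)
print(onplane('top',457,210,136))
E
```

```text
bench z -0.1953377863301931
platform 6689 ((568.2755126953125, -175.7334747314453), (285.9551086425781, 246.12428283691406), 70.03849792480469) z 79.97471711420556
shaker all 13741 ((562.6655883789062, -192.2126007080078), (320.4687805175781, 297.7958984375), 69.87535095214844) z 80.31927104317252
handle 470 ((551.0433959960938, -139.7499542236328), (230.45262145996094, 97.40425109863281), 70.5215835571289) z 161.4003392582242
knob zs [149. 149. 149. 149. 149. 149. 150. 150. 150. 151.]
knob 486 ((600.6923828125, -188.67291259765625), (49.13432312011719, 332.0619812011719), 19.317808151245117) z 146.5756032928323
foot 1445 ((584.1207885742188, -163.2839813232422), (251.99151611328125, 193.9109344482422), 70.15837860107422) z 87.49459052490904
tray rim 1245 ((497.56365966796875, 152.03761291503906), (285.9970703125, 358.8798828125), 3.0410475730895996) z 18.533159401220637
tray 13260 ((499.1759948730469, 165.03355407714844), (335.1436462402344, 384.08831787109375), 2.766667127609253) z 3.890662922294704
[ 631.83950888 -259.67794277  136.        ]
```

View pics/c1.png

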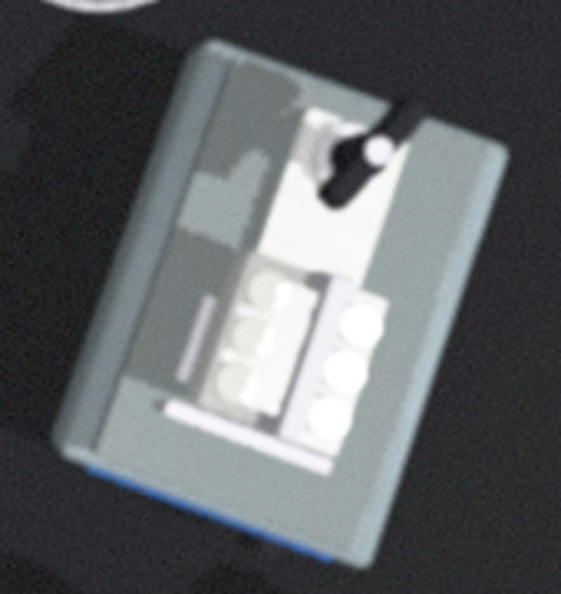

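The crop shows the T-bar running from (410,105) to (335,200), the handle bar from (335,280) to (290,440), and the blue panel at lower left. The boxes are inflated by stray depth readings, so I refit on the largest connected components.

```bash
python3 - <<'E'
from h import *
d=cv2.medianBlur(np.load('pics/top0.npy'),3); P=cloud('top',d)
x,y,z=P[...,0],P[...,1],P[...,2]
v,u=np.mgrid[:400,:640]
def rect(m,name,k=0):
    m=m.astype(np.uint8)
    if k: m=cv2.morphologyEx(m,cv2.MORPH_CLOSE,np.ones((k,k)))
    n,l,s,_=cv2.connectedComponentsWithStats(m,connectivity=4); i=1+np.argmax(s[1:,4]); mm=l==i
    q=P[mm][:,:2].astype(np.float32); (c,wh,a)=cv2.minAreaRect(q); print(name,len(q),np.round(c,1),np.round(wh,1),round(a,2),'z',np.round(np.median(P[mm][:,2]),1),'mean',q.mean(0).round(1))
    return mm
sh=(u>350)&(u<510)&(v>170)&(v<345)
rect(sh&(abs(z-80)<4),'platform',0); rect(sh&(z>74),'shaker>74'); rect(sh&(abs(z-162)<6),'handle')
rect(sh&(abs(z-88)<2.5),'foot'); rect(sh&(abs(z-115)<3),'block')
kn=(u>436)&(u<478)&(v>185)&(v<235)
rect(kn&(z>138)&(z<160),'knob')
tr=(u>135)&(u<260)&(v>195)&(v<365)
rect(tr&(z>13)&(z<28),'rim'); rect(tr&(z>2)&(z<28),'tray'); rect(tr&(z>2)&(z<7),'floor')
b=(u>260)&(u<315)&(v>90)&(v<150); rect(b&(z>100)&(z<160),'bottle'); b=(u>330)&(u<420)&(v>85)&(v<170); rect(b&(z>40)&(z<62),'bowl')
print('cap',onplane('top',459.5,211,148))
for a,b_ in((410,105),(335,200)): print(onplane('top',345+a/3.3,165+b_/3.3,147))
for a,b_ in((342,280),(284,440)): print('h',onplane('top',345+a/3.3,165+b_/3.3,162))
for n,w in (('corner TL',(212,42)),('TR',(505,150)),('BR',(370,565)),('BL',(58,440))): print(n,onplane('top',345+w[0]/3.3,165+w[1]/3.3,80))
E
```

```text
platform 6480 [ 550.3 -230.5] [156.7 245.5] 69.99 z 79.9 mean [ 545.8 -225.4]
shaker>74 10870 [ 550.3 -230.5] [156.7 245.5] 69.99 z 80.6 mean [ 549.5 -225.7]
handle 462 [ 522.3 -220.5] [14.8 89.8] 70.61 z 161.5 mean [ 522.5 -219.8]
foot 1002 [ 607.5 -252.2] [61.7 87.5] 69.44 z 87.9 mean [ 599.9 -246.8]
block 740 [ 528.9 -203. ] [42.6 90.4] 70.17 z 114.9 mean [ 527.7 -204.5]
knob 404 [ 629.1 -259. ] [16.3 72.8] 47.55 z 147.1 mean [ 629.3 -257.9]
rim 1331 [498.1 232. ] [280.5 190.9] 3.27 z 20.3 mean [490.9 238.2]
tray 13572 [497.3 235.2] [289.2 200. ] 3.18 z 3.8 mean [495.2 234.5]
floor 11818 [498. 234.] [272.7 180.4] 3.42 z 3.7 mean [496.  234.1]
bottle 751 [808.5  52.1] [55.1 58. ] 11.87 z 116.1 mean [803.5  50.8]
bowl 1141 [ 796.4 -123.5] [147.1 148. ] 0.11 z 51.3 mean [ 807.5 -128.1]
cap [ 629.11193672 -260.20105033  148.        ]
[ 654.16127928 -278.1154462   147.        ]
[ 603.6070431  -237.39123322  147.        ]
h [ 561.90133864 -235.81129895  162.        ]
h [ 480.9351439  -204.72019852  162.        ]
corner TL [ 697.9380701  -187.30527621   80.        ]
TR [ 636.18988217 -355.35353154   80.        ]
BR [ 402.20401406 -272.37708741   80.        ]
BL [470.13668453 -97.55177118  80.        ]
```

Handle (522.3,-220.5) with yaw −20° predicts the knob axis at (630,-260), and I measured (629.3,-259.5). Block, foot, bar, and tray (497.8,234.5, yaw 3.3°) all match the given sizes. Next I plan the knob approach.

```bash
cat >> h.py <<'E'
from scipy.spatial.transform import Rotation as Ro
def st():
    o=r.get_obs(); R=np.array(o['tcp_rot']); p=np.array(o['ee_pos'])
    print('t',round(o['time_s'],2),'p',p.round(1),'yaw(x)',np.degrees(np.arctan2(R[1,0],R[0,0])).round(2),'zax',R[:,2].round(4),'q',np.round(o['q'],3),'F',np.round(o['wrist_force'],1),'T',np.round(o['ft_torque'],2),'w',round(o['gripper_width'],1),'g',round(o['grasp_force'],1)); return p,R,o
def to(target,yaw=None):
    "row values to reach world target, tool down with x axis at yaw deg"
    p,R,o=st(); s=R.T@(np.array(target)-p)/25
    rv=np.zeros(3)
    if yaw is not None:
        a=np.radians(yaw); T=np.array([[np.cos(a),np.sin(a),0],[np.sin(a),-np.cos(a),0],[0,0,-1]]); rv=np.degrees(Ro.from_matrix(R.T@T).as_rotvec())/5
    print('to',target,yaw,'row',rv.round(3),s.round(3))
E
python3 - <<'E'
from h import *
to([629.3,-259.3,220],-42); to([629.3,-259.3,220],138)
E
```

```text
t 0.1 p [ 178.5 -519.8  229.4] yaw(x) 18.95 zax [-5.e-04  2.e-03 -1.e+00] q [-1.343  0.088  1.372 -0.     1.684 -0.103] F [ 0.3 -0.5 -0.5] T [-0.01 -0.02  0.02] w 94.1 g 0.0
to [629.3, -259.3, 220] -42 row [-2.2000e-02  1.0000e-02  1.2191e+01] [20.437 -3.996  0.389]
t 0.1 p [ 178.5 -519.8  229.4] yaw(x) 18.95 zax [-5.e-04  2.e-03 -1.e+00] q [-1.343  0.088  1.372 -0.     1.684 -0.103] F [ 0.3 -0.5 -0.5] T [-0.01 -0.02  0.02] w 94.1 g 0.0
to [629.3, -259.3, 220] 138 row [-1.2000e-02 -2.5000e-02 -2.3809e+01] [20.437 -3.996  0.389]
```

Call:
arm_command(series=[[0, 0, -1.5, 1.2, -0.25, 0, 0.5], [0, 0, -3, 2.6, -0.5, 0, 0.5], [0, 0, -4.5, 4, -0.8, 0, 0.5], [0, 0, -6, 5.5, -1.1, 0, 0.5], [0, 0, -7.5, 7, -1.4, 0, 0.5], [0, 0, -9, 8.5, -1.7, 0, 0.5], [0, 0, -10.5, 9.8, -1.9, 0, 0.5], [0, 0, -12, 10.5, -2, 0, 0.5]], squeeze=40)

```text
time_s: 0.9
ee_pos: [412.6, -385.8, 229.8]
tcp_rot: [[0.184, 0.983, -0.0], [0.983, -0.184, 0.001], [0.001, -0.0, -1.0]]
wrist_force: [0.4, 0.5, -0.5]
gripper_width: 47.1
grasp_force: 0.0
```

```bash
python3 - <<'E'
from h import *
to([629.3,-259.3,200],138)
E
```

```text
t 0.9 p [ 412.6 -385.8  229.8] yaw(x) 79.42 zax [-2.0e-04  1.3e-03 -1.0e+00] q [-8.530e-01  1.210e-01  1.335e+00  1.000e-03  1.686e+00 -6.680e-01] F [ 0.4  0.5 -0.5] T [-0.07 -0.1  -0.  ] w 47.1 g 0.0
to [629.3, -259.3, 200] 138 row [ 3.0000e-03 -1.5000e-02 -1.1717e+01] [6.564 7.592 1.196]
```

Call:
arm_command(series=[[0, 0, -1.5, 0.6, 0.7, 0, 0.5], [0, 0, -3, 1.6, 1.8, 0, 0.5], [0, 0, -4.5, 2.6, 3, 0.1, 0.5], [0, 0, -6, 3.6, 4.2, 0.3, 0.5], [0, 0, -7.5, 4.6, 5.4, 0.5, 0.5], [0, 0, -9, 5.6, 6.5, 0.8, 0.5], [0, 0, -10.5, 6.3, 7.3, 1, 0.5], [0, 0, -11.7, 6.56, 7.59, 1.2, 0.5]])

```text
time_s: 1.7
ee_pos: [630.1, -260.7, 198.5]
tcp_rot: [[-0.742, 0.67, -0.002], [0.67, 0.742, 0.002], [0.002, 0.0, -1.0]]
wrist_force: [1.2, 0.4, -0.5]
gripper_width: 46.9
grasp_force: 0.0
```

```bash
python3 - <<'E'
from h import *
to([629.3,-259.3,150],138)
E
```

```text
t 1.7 p [ 630.1 -260.7  198.5] yaw(x) 137.9 zax [-0.0016  0.0017 -1.    ] q [-4.760e-01  3.940e-01  1.063e+00  1.000e-03  1.687e+00 -1.312e+00] F [ 1.2  0.4 -0.5] T [ 0.05 -0.07  0.02] w 46.9 g 0.0
to [629.3, -259.3, 150] 138 row [ 0.002 -0.026 -0.02 ] [0.057 0.02  1.94 ]
```

Call:
arm_command(series=[[0, 0, 0, 0.06, 0.02, 0.5, 0.5], [0, 0, 0, 0.06, 0.02, 1.0, 0.5], [0, 0, 0, 0.06, 0.02, 1.5, 0.5], [0, 0, 0, 0.06, 0.02, 1.9, 0.5], [0, 0, 0, 0.06, 0.02, 1.94, 0.3], [0, 0, 0, 0.06, 0.02, 1.94, 0.1], [0, 0, 0, 0.06, 0.02, 1.94, 0], [0, 0, 0, 0.06, 0.02, 1.94, 0]], squeeze=40)

```text
time_s: 2.5
ee_pos: [628.4, -261.6, 153.2]
tcp_rot: [[-0.737, 0.676, 0.003], [0.676, 0.737, -0.0], [-0.002, 0.002, -1.0]]
wrist_force: [3.7, 4.4, 0.7]
gripper_width: 18.3
grasp_force: 3.4
```

```bash
python3 - <<'E'
from h import *
st()
E
```

```text
t 2.5 p [ 628.4 -261.6  153.2] yaw(x) 137.45 zax [ 0.0029 -0.     -1.    ] q [-4.780e-01  4.010e-01  1.143e+00  1.000e-03  1.595e+00 -1.307e+00] F [3.7 4.4 0.7] T [ 0.96 -1.01  0.08] w 18.3 g 3.4
```

Call:
arm_command(series=[[0, 0, 0, 0, 0, 0, 0], [0, 0, 0, 0, 0, 0, 0], [0, 0, 0, 0, 0, 0, 0], [0, 0, 0.5, 0, 0, 0, 0], [0, 0, 1, 0, 0, 0, 0], [0, 0, 1.5, 0, 0, -0.01, 0], [0, 0, 2, 0, 0, -0.02, 0], [0, 0, 2, 0, 0, -0.02, 0]])

```text
time_s: 3.3
ee_pos: [629.1, -260.7, 153.6]
tcp_rot: [[-0.609, 0.793, 0.004], [0.793, 0.609, 0.001], [-0.002, 0.003, -1.0]]
wrist_force: [3.5, 4.0, 0.5]
gripper_width: 16.0
grasp_force: 40.0
```

```bash
python3 - <<'E'
from h import *
st()
E
```

```text
t 3.3 p [ 629.1 -260.7  153.6] yaw(x) 127.49 zax [ 3.9e-03  6.0e-04 -1.0e+00] q [-0.477  0.401  1.142  0.002  1.595 -1.131] F [3.5 4.  0.5] T [ 0.64 -0.83  0.06] w 16.0 g 40.0
```

Call:
arm_command(series=[[0, 0, 1.5, 0, 0, -0.01, 0], [0, 0, 3, 0, 0, -0.03, 0], [0, 0, 4.5, 0, 0, -0.04, 0], [0, 0, 6, 0, 0, -0.05, 0], [0, 0, 7.5, 0, 0, -0.065, 0], [0, 0, 9, 0, 0, -0.08, 0], [0, 0, 10.5, 0, 0, -0.09, 0], [0, 0, 12, 0, 0, -0.105, 0]])

```text
time_s: 4.1
ee_pos: [628.1, -260.7, 156.2]
tcp_rot: [[0.387, 0.922, 0.002], [0.922, -0.387, 0.001], [0.001, 0.001, -1.0]]
wrist_force: [1.3, 3.3, 2.5]
gripper_width: 15.5
grasp_force: 40.0
```

Call:
arm_command(series=[[0, 0, 1.5, 0, 0, -0.01, 0], [0, 0, 3, 0, 0, -0.03, 0], [0, 0, 4.5, 0, 0, -0.04, 0], [0, 0, 6, 0, 0, -0.05, 0], [0, 0, 7.5, 0, 0, -0.065, 0], [0, 0, 9, 0, 0, -0.08, 0], [0, 0, 10.5, 0, 0, -0.09, 0], [0, 0, 12, 0, 0, -0.105, 0]])

```text
time_s: 4.9
ee_pos: [627.7, -259.9, 158.8]
tcp_rot: [[0.992, 0.126, 0.0], [0.126, -0.992, 0.003], [0.001, -0.003, -1.0]]
wrist_force: [-0.9, 5.0, 3.2]
gripper_width: 15.7
grasp_force: 40.0
```

```bash
python3 - <<'E'
from h import *
st()
E
```

```text
t 4.9 p [ 627.7 -259.9  158.8] yaw(x) 7.24 zax [ 2.0e-04  2.7e-03 -1.0e+00] q [-0.477  0.398  1.136  0.002  1.609  0.967] F [-0.9  5.   3.2] T [ 1.19 -0.03  0.18] w 15.7 g 40.0
```

Call:
arm_command(series=[[0, 0, 1.6, 0, 0, -0.01, 0], [0, 0, 3.2, 0, 0, -0.03, 0], [0, 0, 4.8, 0, 0, -0.04, 0], [0, 0, 6.4, 0, 0, -0.05, 0], [0, 0, 8, 0, 0, -0.065, 0], [0, 0, 9.6, 0, 0, -0.08, 0], [0, 0, 11.2, 0, 0, -0.09, 0], [0, 0, 12.8, 0, 0, -0.11, 0]])

```text
time_s: 5.7
ee_pos: [628.2, -259.0, 161.6]
tcp_rot: [[0.548, -0.836, 0.001], [-0.836, -0.548, 0.004], [-0.003, -0.003, -1.0]]
wrist_force: [1.2, 6.0, 2.9]
gripper_width: 15.7
grasp_force: 40.0
```

Call:
arm_command(series=[[0, 0, 1.5, 0, 0, -0.01, 0], [0, 0, 3, 0, 0, -0.02, 0], [0, 0, 3, 0, 0, -0.02, 0], [0, 0, 3, 0, 0, -0.02, 0], [0, 0, 3, 0, 0, -0.02, 0.15], [0, 0, 3, 0, 0, -0.02, 0.3], [0, 0, 3, 0, 0, -0.02, 0.5], [0, 0, 3, 0, 0, -0.02, 0.5]])

```text
time_s: 6.5
ee_pos: [627.2, -262.6, 161.3]
tcp_rot: [[0.316, -0.949, -0.0], [-0.949, -0.316, -0.002], [0.001, 0.001, -1.0]]
wrist_force: [0.9, -0.6, 0.6]
gripper_width: 36.2
grasp_force: 0.0
```

```bash
python3 - <<'E'
from h import *
st()
E
```

```text
t 6.5 p [ 627.2 -262.6  161.3] yaw(x) -71.59 zax [-1.0e-04 -1.6e-03 -1.0e+00] q [-4.790e-01  3.980e-01  1.131e+00 -1.000e-03  1.612e+00  2.341e+00] F [ 0.9 -0.6  0.6] T [ 0.13 -0.01  0.03] w 36.2 g 0.0
```

Call:
arm_command(series=[[0, 0, 0, 0, 0, -0.7, 0.5], [0, 0, 0, 0, 0, -1.4, 0.5], [0, 0, -1.7, -0.1, -0.08, -1.4, 0.5], [0, 0, -3.4, -0.1, -0.08, -1.4, 0.5], [0, 0, -5.1, -0.1, -0.08, -1.4, 0.5], [0, 0, -6.8, -0.1, -0.08, -1.4, 0.5], [0, 0, -8.5, -0.1, -0.08, -1.4, 0.5], [0, 0, -10.2, -0.1, -0.08, -1.4, 0.5]])

```text
time_s: 7.3
ee_pos: [628.5, -259.3, 195.2]
tcp_rot: [[0.938, -0.346, -0.001], [-0.346, -0.938, -0.0], [-0.0, 0.001, -1.0]]
wrist_force: [-0.0, -0.3, 0.1]
gripper_width: 47.2
grasp_force: 0.0
```

Call:
arm_command(series=[[0, 0, -1.7, 0, 0, 0, 0.5], [0, 0, -3.4, 0, 0, 0, 0.5], [0, 0, -5.1, 0, 0, 0, 0.5], [0, 0, -6.8, 0, 0, 0, 0.5], [0, 0, -8.5, 0, 0, 0, 0.5], [0, 0, -10.2, 0, 0, 0, 0.5], [0, 0, -11.9, 0, 0, 0, 0.5], [0, 0, -13.6, 0, 0, 0, 0.5]])

```text
time_s: 8.1
ee_pos: [628.5, -259.3, 195.3]
tcp_rot: [[0.672, 0.74, -0.0], [0.74, -0.672, -0.0], [-0.001, -0.0, -1.0]]
wrist_force: [0.1, -0.2, -0.0]
gripper_width: 47.0
grasp_force: 0.0
```

Call:
arm_command(series=[[0, 0, -1.7, 0, 0, 0, 0.5], [0, 0, -3.4, 0, 0, 0, 0.5], [0, 0, -5.1, 0, 0, 0, 0.5], [0, 0, -6.8, 0, 0, 0, 0.5], [0, 0, -8.5, 0, 0, 0, 0.5], [0, 0, -10.2, 0, 0, 0, 0.5], [0, 0, -11.9, 0, 0, 0, 0.5], [0, 0, -12.2, 0, 0, 0, 0.5]])

```text
time_s: 8.9
ee_pos: [628.5, -259.2, 195.3]
tcp_rot: [[-0.317, 0.948, -0.001], [0.948, 0.317, -0.0], [-0.0, -0.001, -1.0]]
wrist_force: [-0.4, -0.3, 0.3]
gripper_width: 46.7
grasp_force: 0.0
```

```bash
python3 - <<'E'
from h import *
to([628.5,-259.5,159],108.4)
E
```

```text
t 8.9 p [ 628.5 -259.2  195.3] yaw(x) 108.48 zax [-6.e-04 -3.e-04 -1.e+00] q [-4.740e-01  3.880e-01  1.077e+00 -1.000e-03  1.677e+00 -7.970e-01] F [-0.4 -0.3  0.3] T [ 0.01 -0.08 -0.02] w 46.7 g 0.0
to [628.5, -259.5, 159] 108.4 row [-0.008  0.001  0.015] [-0.011 -0.003  1.452]
```

Call:
arm_command(series=[[0, 0, 0, 0, 0, 0.5, 0.5], [0, 0, 0, 0, 0, 1, 0.5], [0, 0, 0, 0, 0, 1.35, 0.5], [0, 0, 0, 0, 0, 1.45, 0.3], [0, 0, 0, 0, 0, 1.45, 0.1], [0, 0, 0, 0, 0, 1.45, 0], [0, 0, 0, 0, 0, 1.45, 0], [0, 0, 0, 0, 0, 1.45, 0]])

```text
time_s: 9.7
ee_pos: [628.7, -258.8, 160.1]
tcp_rot: [[-0.316, 0.949, 0.0], [0.949, 0.316, -0.0], [-0.0, 0.0, -1.0]]
wrist_force: [-0.1, -0.7, -0.4]
gripper_width: 22.4
grasp_force: 40.0
```

Call:
arm_command(series=[[0, 0, 0, 0, 0, 0, 0], [0, 0, 0, 0, 0, 0, 0], [0, 0, 1, 0, 0, -0.01, 0], [0, 0, 2, 0, 0, -0.02, 0], [0, 0, 3, 0, 0, -0.025, 0], [0, 0, 4, 0, 0, -0.035, 0], [0, 0, 4, 0, 0, -0.035, 0], [0, 0, 4, 0, 0, -0.035, 0]])

```text
time_s: 10.5
ee_pos: [628.9, -258.8, 160.9]
tcp_rot: [[0.025, 1.0, 0.001], [1.0, -0.025, -0.0], [-0.0, 0.001, -1.0]]
wrist_force: [-0.2, -0.1, 0.2]
gripper_width: 22.7
grasp_force: 40.0
```

```bash
python3 - <<'E'
from h import *
st()
E
```

```text
t 10.5 p [ 628.9 -258.8  160.9] yaw(x) 88.55 zax [ 8.e-04 -4.e-04 -1.e+00] q [-0.474  0.398  1.132 -0.     1.611 -0.448] F [-0.2 -0.1  0.2] T [-0.1  -0.05  0.03] w 22.7 g 40.0
```

Width 22.7 mm is unexpected for a 16 mm bar, so I look.

```bash
python3 - <<'E'
from h import *
p,d=grab('scene','s1'); p2,_=grab('top','t1')
a=cv2.resize(p[70:200,200:380],(720,520),interpolation=cv2.INTER_CUBIC)
cv2.imwrite('pics/s1c.png',a[:,:,::-1])
E
```

```text
(no output)
```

View pics/s1c.png

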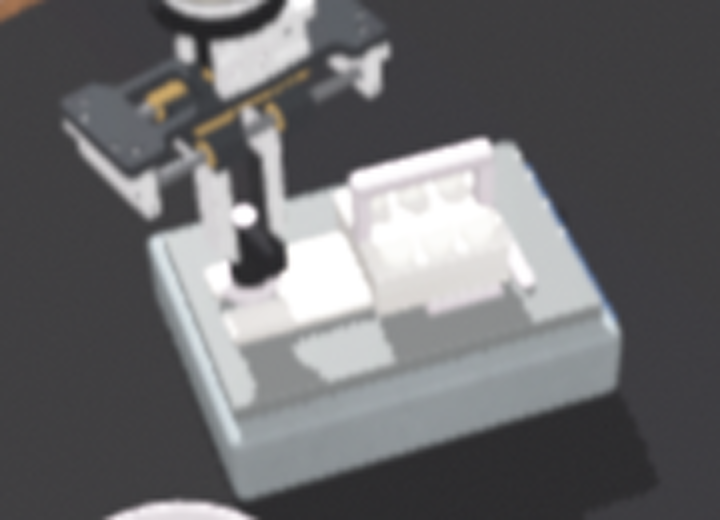

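The gripper is misaligned with the T-bar by about 30°. I release, raise, and re-measure the bar.

Call:
arm_command(series=[[0, 0, 0, 0, 0, 0, 0.2], [0, 0, 0, 0, 0, 0, 0.4], [0, 0, 0, 0, 0, 0, 0.6], [0, 0, 0, 0, 0, 0, 0.7], [0, 0, 0, 0, 0, -1, 0.7], [0, 0, 0, 0, 0, -2, 0.7], [0, 0, 0, 0, 0, -3, 0.7], [0, 0, 0, 0, 0, -3.4, 0.7]])

```text
time_s: 11.4
ee_pos: [629.5, -259.0, 249.1]
tcp_rot: [[0.027, 1.0, 0.005], [1.0, -0.027, -0.002], [-0.002, 0.005, -1.0]]
wrist_force: [-0.4, 0.3, 0.5]
gripper_width: 66.0
grasp_force: 0.0
```

```bash
python3 - <<'E'
from h import *
p,d=grab('scene','s2'); 
a=cv2.resize(p[70:200,200:380],(720,520),interpolation=cv2.INTER_CUBIC)
cv2.imwrite('pics/s2c.png',a[:,:,::-1])
P=cloud('scene',cv2.medianBlur(d,3))
for lo,hi in ((150,164),(146,164),(140,164)):
    m=(np.hypot(P[...,0]-628.7,P[...,1]+259)<45)&(P[...,2]>lo)&(P[...,2]<hi)
    q=P[m]; c,wh,ang=cv2.minAreaRect(q[:,:2].astype(np.float32)); print(len(q),c,wh,ang,np.percentile(q[:,2],[10,50,90]))
st()
E
```

```text
177 (628.5859375, -259.8026123046875) (73.55377197265625, 16.63351058959961) 87.56065368652344 [152.89714112 157.97759537 159.40952348]
197 (628.5896606445312, -259.71453857421875) (73.7301025390625, 16.63351058959961) 87.56065368652344 [149.90856447 157.63175304 159.36399496]
237 (628.5896606445312, -259.71453857421875) (73.7301025390625, 16.63351058959961) 87.56065368652344 [143.63453855 156.67950688 159.23402256]
t 11.45 p [ 629.7 -259.1  249.8] yaw(x) 88.46 zax [ 0.0058 -0.0029 -1.    ] q [-0.474  0.38   0.98   0.     1.775 -0.447] F [-0.5 -0.9  0.7] T [-0.01 -0.08  0.06] w 65.4 g 0.0
```

View pics/s2c.png

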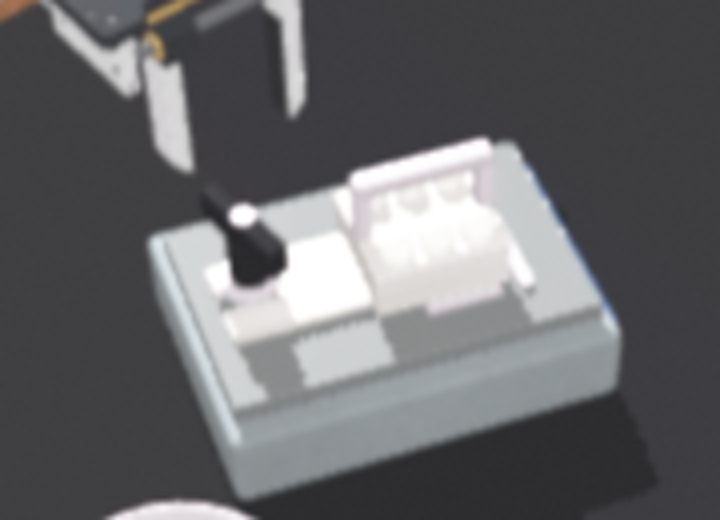

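The T-bar lies at yaw 87.6°, aligned with the tool, and its top at ~158 mm means the joint is near 4.3. So the fingers had caught the hub. I grip a bit higher and turn on to the stop.

Call:
arm_command(series=[[0, 0, 0, -0.02, -0.04, 1, 0.5], [0, 0, 0, -0.02, -0.04, 2, 0.5], [0, 0, 0, -0.02, -0.04, 3, 0.5], [0, 0, 0, -0.02, -0.04, 3.4, 0.4], [0, 0, 0, -0.02, -0.04, 3.45, 0.1], [0, 0, 0, -0.02, -0.04, 3.45, 0], [0, 0, 0, -0.02, -0.04, 3.45, 0], [0, 0, 0, -0.02, -0.04, 3.45, 0]], squeeze=40)

```text
time_s: 12.25
ee_pos: [628.6, -259.2, 159.8]
tcp_rot: [[0.027, 1.0, 0.002], [1.0, -0.027, -0.001], [-0.0, 0.002, -1.0]]
wrist_force: [3.4, -0.5, -5.3]
gripper_width: 23.1
grasp_force: 40.0
```

Call:
arm_command(series=[[0, 0, 0, 0, 0, 0, 0], [0, 0, 0, 0, 0, 0, 0], [0, 0, 0, 0, 0, 0, 0], [0, 0, 0.5, 0, 0, 0, 0], [0, 0, 1, 0, 0, 0, 0], [0, 0, 1.5, 0, 0, -0.01, 0], [0, 0, 2, 0, 0, -0.02, 0], [0, 0, 2, 0, 0, -0.02, 0]])

```text
time_s: 13.05
ee_pos: [628.7, -257.9, 160.0]
tcp_rot: [[0.199, 0.98, 0.002], [0.98, -0.199, 0.002], [0.002, 0.002, -1.0]]
wrist_force: [6.8, 1.4, -5.2]
gripper_width: 23.5
grasp_force: 40.0
```

```bash
python3 - <<'E'
from h import *
st()
E
```

```text
t 13.05 p [ 628.7 -257.9  160. ] yaw(x) 78.5 zax [ 0.0023  0.0019 -1.    ] q [-0.474  0.396  1.135  0.003  1.609 -0.273] F [ 6.8  1.4 -5.2] T [ 0.42 -1.19  0.2 ] w 23.5 g 40.0
```

Call:
arm_command(series=[[0, 0, 0.5, 0, 0, -0.01, 0], [0, 0, 1, 0, 0, -0.02, 0], [0, 0, 1.5, 0, 0, -0.03, 0], [0, 0, 2, 0, 0, -0.04, 0], [0, 0, 2.5, 0, 0, -0.04, 0], [0, 0, 3, 0, 0, -0.04, 0], [0, 0, 3, 0, 0, -0.04, 0], [0, 0, 3, 0, 0, -0.04, 0]])

```text
time_s: 13.85
ee_pos: [628.9, -258.4, 160.3]
tcp_rot: [[0.446, 0.895, 0.003], [0.895, -0.446, 0.001], [0.002, 0.002, -1.0]]
wrist_force: [6.5, 0.4, -7.3]
gripper_width: 23.8
grasp_force: 38.6
```

```bash
python3 - <<'E'
from h import *
st()
E
```

```text
t 13.85 p [ 628.9 -258.4  160.3] yaw(x) 63.51 zax [ 2.5e-03  7.0e-04 -1.0e+00] q [-0.474  0.397  1.134  0.002  1.609 -0.012] F [ 6.5  0.4 -7.3] T [-0.01 -1.47 -0.03] w 23.8 g 38.6
```

Call:
arm_command(series=[[0, 0, 0, 0, 0, 0, 0.2], [0, 0, 0, 0, 0, 0, 0.4], [0, 0, 0, 0, 0, 0, 0.6], [0, 0, 0, 0, 0, 0, 0.7], [0, 0, 0, 0, 0, -1, 0.7], [0, 0, 0, 0, 0, -2, 0.7], [0, 0, 0, 0, 0, -3, 0.7], [0, 0, 0, 0, 0, -3.4, 0.7]])

```text
time_s: 14.65
ee_pos: [628.0, -259.7, 250.4]
tcp_rot: [[0.447, 0.894, 0.005], [0.894, -0.447, -0.003], [-0.001, 0.006, -1.0]]
wrist_force: [-0.1, 0.4, 0.4]
gripper_width: 65.7
grasp_force: 0.0
```

```bash
cat >> h.py <<'E'
def bar(tag):
    p,d=grab('scene',tag); P=cloud('scene',cv2.medianBlur(d,3))
    m=(np.hypot(P[...,0]-628.7,P[...,1]+259)<45)&(P[...,2]>146)&(P[...,2]<170)
    q=P[m]; print('bar',len(q),cv2.minAreaRect(q[:,:2].astype(np.float32)),np.percentile(q[:,2],[10,50,75,90,98]).round(1))
    a=cv2.resize(p[70:200,200:380],(720,520),interpolation=cv2.INTER_CUBIC)
    cv2.imwrite(f'pics/{tag}c.png',a[:,:,::-1]); return q
E
python3 - <<'E'
from h import *
bar('s3'); st()
d=np.load('pics/s2.npy'); P=cloud('scene',cv2.medianBlur(d,3))
for nm in('s2','s3'):
    P=cloud('scene',cv2.medianBlur(np.load(f'pics/{nm}.npy'),3)); k=np.array([np.cos(-.349),np.sin(-.349)])
    m=(np.hypot(P[...,0]-522,P[...,1]+220)<55)&(abs(P[...,2]-162)<6); q=P[m]; print('handle',cv2.minAreaRect(q[:,:2].astype(np.float32)),q[:,2].mean())
E
```

```text
bar 203 ((628.5504150390625, -259.82513427734375), (74.36121368408203, 16.298442840576172), 86.81315612792969) [149.8 157.4 158.5 159.6 160.8]
t 14.7 p [ 628.3 -259.8  251. ] yaw(x) 63.43 zax [ 0.006  -0.0036 -1.    ] q [-0.475  0.377  0.982 -0.     1.776 -0.012] F [ 0.7 -0.3  0.9] T [-0.06 -0.04 -0.01] w 65.7 g 0.0
handle ((520.9265747070312, -221.11236572265625), (15.13253116607666, 88.86399841308594), 70.01187896728516) 161.45692602804408
handle ((521.0006103515625, -221.51425170898438), (17.2569637298584, 88.75731658935547), 70.10326385498047) 161.59665688025407
```

View pics/s3c.png

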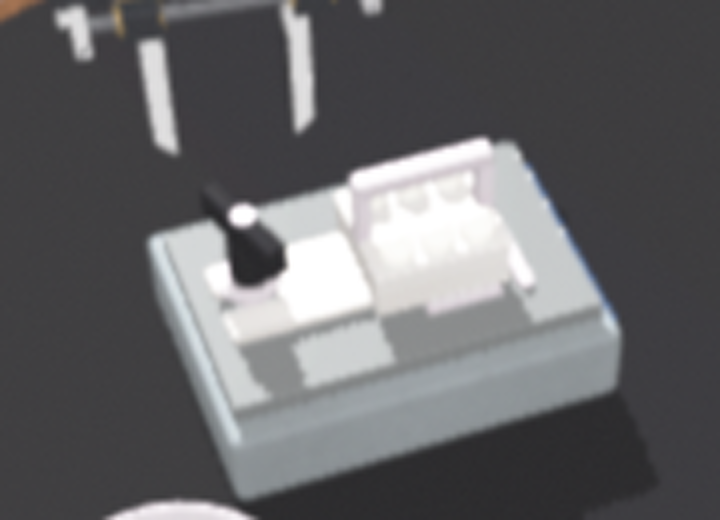

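The bar hardly moved (86.8°) while the tool turned 25° more; with its top at ~158 mm this agrees with the stop (expected 157.5). The rack stayed put. Next is the handle, with a check of the knob from above on the way.

Call:
arm_command(series=[[0, 0, 1.5, 0, -0.5, 0, 1], [0, 0, 3, 0, -1, 0, 1], [0, 0, 4.5, -0.1, -1.6, 0, 1], [0, 0, 6, -0.2, -2.2, 0, 1], [0, 0, 7.5, -0.3, -2.8, 0, 1], [0, 0, 9, -0.4, -3.4, 0.5, 1], [0, 0, 10.5, -0.48, -4, 1, 1], [0, 0, 12, -0.48, -4.23, 1, 1]])

```text
time_s: 15.5
ee_pos: [525.0, -221.6, 217.5]
tcp_rot: [[0.999, 0.054, -0.006], [0.054, -0.999, 0.003], [-0.006, -0.003, -1.0]]
wrist_force: [0.4, 0.1, -0.3]
gripper_width: 94.2
grasp_force: 0.0
```

```bash
python3 - <<'E'
from h import *
p,d=grab('top','t2'); P=cloud('top',cv2.medianBlur(d,3))
m=(np.hypot(P[...,0]-628.7,P[...,1]+259.5)<45)&(P[...,2]>146)&(P[...,2]<175)
q=P[m]; print(len(q),cv2.minAreaRect(q[:,:2].astype(np.float32)),np.percentile(q[:,2],[10,50,90]).round(1))
to([528.3,-223.3,205],-20)
E
```

```text
405 ((629.6253662109375, -258.6725769042969), (73.11333465576172, 16.216392517089844), 87.57059478759766) [154.5 157.  157.9]
t 15.55 p [ 525.2 -221.6  218.6] yaw(x) 2.94 zax [-0.0047  0.0021 -1.    ] q [-0.498  0.138  1.338 -0.     1.67   1.021] F [-0.6  0.7  0.9] T [0.05 0.01 0.03] w 94.3 g 0.0
to [528.3, -223.3, 205] -20 row [-0.016  0.058  4.587] [0.123 0.076 0.544]
```

The knob is at its stop. The top rose about 10 mm, and the total turn of ~4.02 rad from a start bar angle of 0.39 rad off the shaker's x gives ~4.41. The rack is unmoved. I align over the handle.

Call:
arm_command(series=[[0, 0, 1.5, 0.12, 0.08, 0.2, 1], [0, 0, 3, 0.12, 0.08, 0.4, 1], [0, 0, 4.6, 0.12, 0.08, 0.54, 1], [0, 0.06, 4.6, 0.12, 0.08, 0.54, 0.7], [0, 0.06, 4.6, 0.12, 0.08, 0.54, 0.7], [0, 0.06, 4.6, 0.12, 0.08, 0.54, 0.6], [0, 0.06, 4.6, 0.12, 0.08, 0.54, 0.6], [0, 0.06, 4.6, 0.12, 0.08, 0.54, 0.6]])

```text
time_s: 16.35
ee_pos: [530.9, -224.5, 207.6]
tcp_rot: [[0.943, -0.334, 0.006], [-0.334, -0.943, -0.001], [0.006, -0.001, -1.0]]
wrist_force: [-0.3, -1.2, -0.1]
gripper_width: 58.4
grasp_force: 0.0
```

```bash
python3 - <<'E'
from h import *
to([528.3,-223.3,161],-20)
E
```

```text
t 16.35 p [ 530.9 -224.5  207.6] yaw(x) -19.5 zax [ 0.0055 -0.0011 -1.    ] q [-0.499  0.147  1.349  0.002  1.639  1.412] F [-0.3 -1.2 -0.1] T [ 0.05 -0.    0.06] w 58.4 g 0.0
to [528.3, -223.3, 161] -20 row [-0.01  -0.064  0.101] [-0.124 -0.01   1.863]
```

Call:
arm_command(series=[[0, -0.06, 0.1, -0.1, 0, 0.4, 0.6], [0, -0.06, 0.1, -0.1, 0, 0.9, 0.6], [0, -0.06, 0.1, -0.1, 0, 1.4, 0.6], [0, -0.06, 0.1, -0.1, 0, 1.75, 0.6], [0, -0.06, 0.1, -0.1, 0, 1.83, 0.6], [0, -0.06, 0.1, -0.1, 0, 1.83, 0.6], [0, -0.06, 0.1, -0.1, 0, 1.83, 0.5], [0, -0.06, 0.1, -0.1, 0, 1.83, 0.4]])

```text
time_s: 17.15
ee_pos: [529.1, -223.9, 162.4]
tcp_rot: [[0.939, -0.343, 0.002], [-0.343, -0.939, 0.0], [0.001, -0.001, -1.0]]
wrist_force: [0.5, 0.3, 0.8]
gripper_width: 43.8
grasp_force: 0.0
```

Call:
arm_command(series=[[0, 0, 0, 0, 0, 0, 0.35], [0, 0, 0, 0, 0, 0, 0.3], [0, 0, 0, 0, 0, 0, 0.25], [0, 0, 0, 0, 0, 0, 0.2], [0, 0, 0, 0, 0, 0, 0.15], [0, 0, 0, 0, 0, 0, 0], [0, 0, 0, 0, 0, 0, 0], [0, 0, 0, 0, 0, 0, 0]], squeeze=55)

```text
time_s: 17.95
ee_pos: [528.8, -223.5, 161.6]
tcp_rot: [[0.939, -0.343, 0.0], [-0.343, -0.939, 0.001], [-0.0, -0.001, -1.0]]
wrist_force: [-0.5, 0.9, 0.6]
gripper_width: 13.3
grasp_force: 55.0
```

```bash
python3 - <<'E'
from h import *
st()
E
```

```text
t 17.95 p [ 528.8 -223.5  161.6] yaw(x) -20.04 zax [ 4.0e-04  1.3e-03 -1.0e+00] q [-4.990e-01  1.640e-01  1.423e+00  1.000e-03  1.556e+00  1.421e+00] F [-0.5  0.9  0.6] T [ 0.16 -0.05  0.02] w 13.3 g 55.0
```

Call:
arm_command(series=[[0, 0, 0, 0, 0, -0.06, 0], [0, 0, 0, 0, 0, -0.12, 0], [0, 0, 0, 0, 0, -0.18, 0], [0, 0, 0, 0, 0, -0.24, 0], [0, 0, 0, 0, 0, -0.3, 0], [0, 0, 0, 0, 0, -0.33, 0], [0, 0, 0, 0, 0, -0.33, 0], [0, 0, 0, 0, 0, -0.33, 0]])

```text
time_s: 18.75
ee_pos: [528.7, -223.6, 169.8]
tcp_rot: [[0.939, -0.343, 0.0], [-0.343, -0.939, 0.001], [-0.0, -0.001, -1.0]]
wrist_force: [0.6, 0.5, -2.7]
gripper_width: 13.7
grasp_force: 55.0
```

```bash
python3 - <<'E'
from h import *
st()
P=cloud('scene',cv2.medianBlur(grab('scene','s4')[1],3))
m=(np.hypot(P[...,0]-600,P[...,1]+249)<20)&(P[...,2]>84)&(P[...,2]<110); q=P[m]; print('foot top z',len(q),np.median(q[:,2]))
A=np.c_[q[:,:2]-q[:,:2].mean(0),np.ones(len(q))]; print(np.linalg.lstsq(A,q[:,2],rcond=None)[0])
E
```

```text
t 18.75 p [ 528.7 -223.6  169.8] yaw(x) -20.05 zax [ 2.e-04  1.e-03 -1.e+00] q [-4.990e-01  1.600e-01  1.410e+00  1.000e-03  1.572e+00  1.421e+00] F [ 0.6  0.5 -2.7] T [-0.01  0.03  0.01] w 13.7 g 55.0
foot top z 117 97.67198458908543
[ 4.64664365e-02 -4.32514747e-02  9.80114969e+01]
```

Call:
arm_command(series=[[0, 0, 0, -0.15, 0, 0, 0], [0, 0, 0, -0.4, 0, 0, 0], [0, 0, 0, -0.8, 0, 0, 0], [0, 0, 0, -1.2, 0, 0, 0], [0, 0, 0, -1.6, 0, 0, 0], [0, 0, 0, -2.0, 0, 0, 0], [0, 0, 0, -2.4, 0, 0, 0], [0, 0, 0, -2.6, 0, 0, 0]])

```text
time_s: 19.6
ee_pos: [466.6, -200.9, 170.0]
tcp_rot: [[0.939, -0.343, 0.0], [-0.343, -0.939, 0.001], [-0.0, -0.001, -1.0]]
wrist_force: [-0.8, -0.0, -3.5]
gripper_width: 13.8
grasp_force: 55.0
```

```bash
python3 - <<'E'
from h import *
st()
p,d=grab('top','t4'); P=cloud('top',cv2.medianBlur(d,3))
m=(np.hypot(P[...,0]-628.7,P[...,1]+259.5)<45)&(P[...,2]>150)&(P[...,2]<175)
q=P[m]; print(len(q),cv2.minAreaRect(q[:,:2].astype(np.float32)),np.median(q[:,2]))
p,d=grab('scene','s5'); P=cloud('scene',cv2.medianBlur(d,3))
a=np.radians(-20); k=np.array([np.cos(a),np.sin(a)]); c=np.array([521.7,-220.9])-66*k; D=P[...,:2]-c; xr=D@k; yr=D@np.array([-k[1],k[0]])
m=(xr>55)&(xr<130)&(abs(yr)<25)&(P[...,2]>90)&(P[...,2]<108); q=P[m]; A=np.c_[xr[m],np.ones(m.sum())]; print(m.sum(),np.linalg.lstsq(A,q[:,2],rcond=None)[0])
cv2.imwrite('pics/s5c.png',cv2.resize(p[60:200,200:400],(720,504),interpolation=cv2.INTER_CUBIC)[:,:,::-1])
E
```

```text
t 19.6 p [ 466.6 -200.9  170. ] yaw(x) -20.05 zax [ 2.e-04  9.e-04 -1.e+00] q [-5.190e-01  1.400e-02  1.568e+00  1.000e-03  1.561e+00  1.402e+00] F [-0.8 -0.  -3.5] T [0.08 0.01 0.05] w 13.8 g 55.0
390 ((629.6671142578125, -258.8399963378906), (72.08802032470703, 16.174924850463867), 87.84166717529297) 156.99610575086476
385 [-1.61371727e-02  9.91360888e+01]
```

View pics/s5c.png

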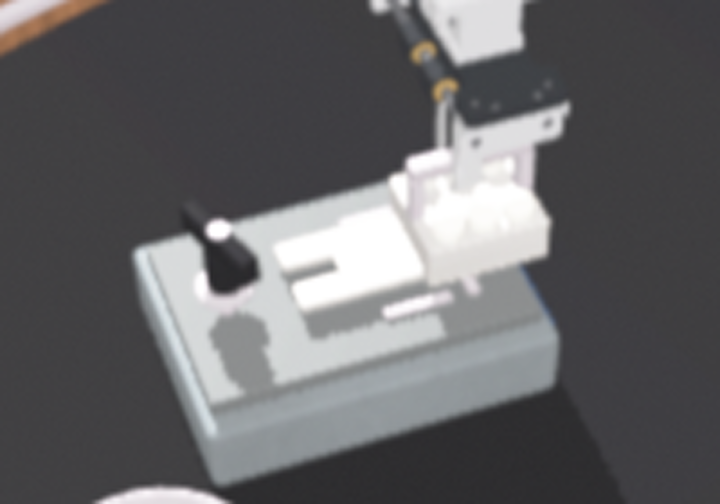

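The fork is fully clear of the knob (fork tips at 280,255; washer at 225,290), the rack is level, and the knob is unchanged. I raise it and carry it to the tray.

Call:
arm_command(series=[[0, 0, 0, -0.2, 0, -0.3, 0], [0, 0, 0, -0.3, 0, -0.7, 0], [0, 0, 0, -0.35, -0.2, -1.1, 0], [0, 0, 0, -0.5, -0.6, -1.4, 0], [0, 0, -0.3, -0.75, -1.3, -1.5, 0], [0, 0, -0.6, -1.1, -2.2, -1.5, 0], [0, 0, -1, -1.5, -3.2, -1.5, 0], [0, 0, -1.5, -1.9, -4.2, -1.5, 0]])

```text
time_s: 20.5
ee_pos: [459.1, -84.8, 208.3]
tcp_rot: [[0.977, -0.215, 0.001], [-0.215, -0.977, 0.001], [0.001, -0.001, -1.0]]
wrist_force: [-0.4, 0.5, -3.2]
gripper_width: 13.7
grasp_force: 55.0
```

```bash
python3 - <<'E'
from h import *
to([459.9,232.3,200],3.3)
E
```

```text
t 20.5 p [459.1 -84.8 208.3] yaw(x) -12.44 zax [ 0.0014  0.0012 -1.    ] q [-0.305 -0.095  1.596  0.002  1.64   1.483] F [-0.4  0.5 -3.2] T [ 0.03 -0.02 -0.01] w 13.7 g 55.0
to [459.9, 232.3, 200] 3.3 row [-0.015 -0.015 -3.148] [ -2.703 -12.392   0.349]
```

Call:
arm_command(series=[[0, 0, -0.3, -0.25, -1, 0, 0], [0, 0, -0.6, -0.5, -2.2, 0, 0], [0, 0, -1, -0.75, -3.4, 0, 0], [0, 0, -1.5, -1, -4.6, 0, 0], [0, 0, -2, -1.25, -5.8, 0, 0], [0, 0, -2.5, -1.5, -7, 0, 0], [0, 0, -2.9, -1.75, -8.1, 0, 0], [0, 0, -3.1, -2, -9.1, 0, 0]])

```text
time_s: 21.3
ee_pos: [459.3, 148.8, 208.6]
tcp_rot: [[0.999, 0.054, 0.001], [0.054, -0.999, 0.002], [0.001, -0.002, -1.0]]
wrist_force: [0.1, -0.6, -4.2]
gripper_width: 13.7
grasp_force: 55.0
```

```bash
python3 - <<'E'
from h import *
to([459.9,232.3,200],3.3)
E
```

```text
t 21.3 p [459.3 148.8 208.6] yaw(x) 3.09 zax [ 0.0012  0.0017 -1.    ] q [ 1.950e-01 -5.900e-02  1.562e+00  1.000e-03  1.637e+00  1.712e+00] F [ 0.1 -0.6 -4.2] T [ 0.07 -0.02 -0.04] w 13.7 g 55.0
to [459.9, 232.3, 200] 3.3 row [-0.019 -0.015 -0.042] [ 0.204 -3.335  0.348]
```

Call:
arm_command(series=[[0, 0, 0, 0.05, -0.9, 0, 0], [0, 0, 0, 0.1, -1.8, 0, 0], [0, 0, 0, 0.15, -2.6, 0.2, 0], [0, 0, 0, 0.2, -3.1, 0.6, 0], [0, 0, 0, 0.2, -3.3, 1.2, 0], [0, 0, 0, 0.2, -3.33, 1.9, 0], [0, 0, 0, 0.2, -3.33, 2.6, 0], [0, 0, 0, 0.2, -3.33, 3.0, 0]])

```text
time_s: 22.1
ee_pos: [458.9, 229.0, 129.9]
tcp_rot: [[0.999, 0.051, -0.004], [0.051, -0.999, -0.001], [-0.004, 0.001, -1.0]]
wrist_force: [-0.5, 0.1, -2.7]
gripper_width: 13.2
grasp_force: 55.0
```

Call:
arm_command(series=[[0, 0, 0, 0, 0, 0.3, 0], [0, 0, 0, 0, 0, 0.6, 0], [0, 0, 0, 0, 0, 0.8, 0], [0, 0, 0, 0, 0, 0.9, 0], [0, 0, 0, 0, 0, 1.0, 0], [0, 0, 0, 0, 0, 1.0, 0], [0, 0, 0, 0, 0, 1.0, 0], [0, 0, 0, 0, 0, 1.0, 0]])

```text
time_s: 22.9
ee_pos: [460.6, 230.1, 108.2]
tcp_rot: [[0.999, 0.052, 0.001], [0.052, -0.999, 0.001], [0.001, -0.001, -1.0]]
wrist_force: [0.8, -0.4, -3.3]
gripper_width: 13.9
grasp_force: 55.0
```

```bash
python3 - <<'E'
from h import *
to([459.9,232.3,85.6],3.3)
p,d=grab('scene','s6'); cv2.imwrite('pics/s6c.png',cv2.resize(p[150:350,340:560],(660,600),interpolation=cv2.INTER_CUBIC)[:,:,::-1])
E
```

```text
t 22.9 p [460.6 230.1 108.2] yaw(x) 2.95 zax [ 0.0011  0.0013 -1.    ] q [3.530e-01 6.600e-02 1.640e+00 1.000e-03 1.435e+00 1.872e+00] F [ 0.8 -0.4 -3.3] T [ 0.01  0.08 -0.04] w 13.9 g 55.0
to [459.9, 232.3, 85.6] 3.3 row [-0.014 -0.013 -0.069] [-0.024 -0.09   0.904]
```

View pics/s6c.png

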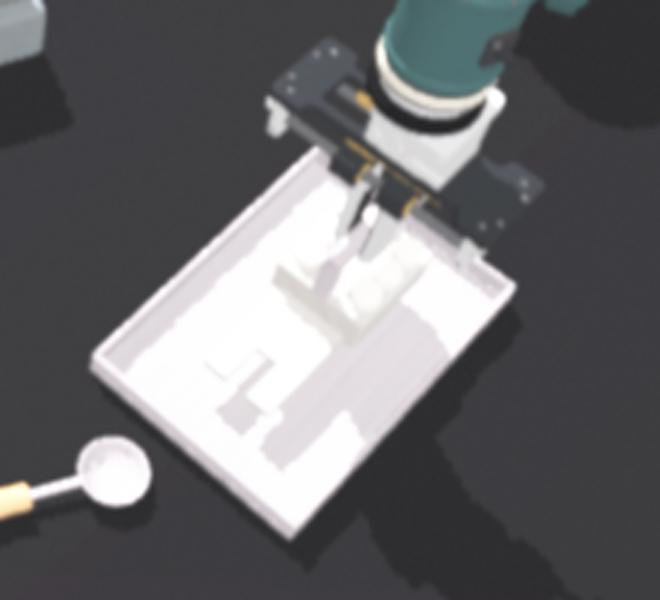

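The rack hangs inside the tray walls (fork at 240,380, block at 350,290), about 22 mm up. I lower it slowly.

Call:
arm_command(series=[[0, 0, 0, 0, -0.05, 0.2, 0], [0, 0, 0, 0, -0.09, 0.4, 0], [0, 0, 0, 0, -0.09, 0.55, 0], [0, 0, 0, 0, -0.09, 0.65, 0], [0, 0, 0, 0, -0.09, 0.73, 0], [0, 0, 0, 0, -0.09, 0.8, 0], [0, 0, 0, 0, -0.09, 0.85, 0], [0, 0, 0, 0, -0.09, 0.88, 0]])

```text
time_s: 23.75
ee_pos: [460.3, 232.2, 85.7]
tcp_rot: [[0.999, 0.051, 0.0], [0.051, -0.999, 0.001], [0.0, -0.001, -1.0]]
wrist_force: [-0.4, -0.2, -4.1]
gripper_width: 13.7
grasp_force: 55.0
```

Call:
arm_command(series=[[0, 0, 0, 0, 0, 0.02, 0], [0, 0, 0, 0, 0, 0.04, 0], [0, 0, 0, 0, 0, 0.05, 0], [0, 0, 0, 0, 0, 0.05, 0], [0, 0, 0, 0, 0, 0.05, 0], [0, 0, 0, 0, 0, 0.05, 0], [0, 0, 0, 0, 0, 0.05, 0], [0, 0, 0, 0, 0, 0.05, 0]])

```text
time_s: 24.55
ee_pos: [460.3, 232.3, 85.5]
tcp_rot: [[0.999, 0.052, 0.001], [0.052, -0.999, 0.001], [0.001, -0.001, -1.0]]
wrist_force: [-4.1, -0.9, 5.4]
gripper_width: 13.5
grasp_force: 55.0
```

```bash
python3 - <<'E'
from h import *
st()
E
```

```text
t 24.55 p [460.3 232.3  85.5] yaw(x) 2.96 zax [ 8.0e-04  1.2e-03 -1.0e+00] q [3.570e-01 8.600e-02 1.666e+00 1.000e-03 1.389e+00 1.876e+00] F [-4.1 -0.9  5.4] T [-0.26  0.72  0.01] w 13.5 g 55.0
```

Contact with the floor (force changed to +5 N up). I release and withdraw.

Call:
arm_command(series=[[0, 0, 0, 0, 0, 0, 0.2], [0, 0, 0, 0, 0, 0, 0.3], [0, 0, 0, 0, 0, 0, 0.4], [0, 0, 0, 0, 0, 0, 0.5], [0, 0, 0, 0, 0, 0, 0.5], [0, 0, 0, 0, 0, 0, 0.5], [0, 0, 0, 0, 0, -0.4, 0.5], [0, 0, 0, 0, 0, -0.8, 0.5]])

```text
time_s: 25.35
ee_pos: [460.1, 232.2, 105.1]
tcp_rot: [[0.999, 0.052, -0.0], [0.052, -0.999, 0.001], [-0.0, -0.001, -1.0]]
wrist_force: [0.2, -0.7, -0.6]
gripper_width: 46.9
grasp_force: 0.0
```

Call:
arm_command(series=[[0, 0, 0, 0, 0, -0.6, 0.5], [0, 0, 0, 0, 0, -1.4, 0.5], [0, 0, 0, 0, 0, -2.2, 0.5], [0, 0, 0, 0, 0, -3, 0.5], [0, 0, 0, 0, 0, -3.8, 0.5], [0, 0, 0, 0, 0, -4.2, 0.5], [0, 0, 0, 0, 0, -4.4, 0.5], [0, 0, 0, 0, 0, -4.4, 0.5]])

```text
time_s: 26.15
ee_pos: [460.4, 232.2, 215.2]
tcp_rot: [[0.999, 0.052, 0.001], [0.052, -0.999, 0.001], [0.001, -0.001, -1.0]]
wrist_force: [0.2, -0.9, -0.2]
gripper_width: 47.0
grasp_force: 0.0
```

```bash
python3 - <<'E'
from h import *
st()
P=cloud('scene',cv2.medianBlur(grab('scene','s7')[1],3))
a=np.radians(3); k=np.array([np.cos(a),np.sin(a)]); c=np.array([453.3,231.9]); D=P[...,:2]-c; xr=D@k; yr=D@np.array([-k[1],k[0]])
m=(xr>52)&(xr<130)&(abs(yr)<27)&(P[...,2]>8)&(P[...,2]<25)&~((xr>95)&(abs(yr)<13)); q=P[m]
print('foot',m.sum(),np.median(q[:,2]),np.linalg.lstsq(np.c_[xr[m]-90,yr[m],np.ones(m.sum())],q[:,2],rcond=None)[0])
m=(np.hypot(xr,yr)<50)&(abs(P[...,2]-86)<6); q=P[m]; print('handle',cv2.minAreaRect(q[:,:2].astype(np.float32)),np.median(q[:,2]))
E
```

```text
t 26.15 p [460.4 232.2 215.2] yaw(x) 2.95 zax [ 0.0014  0.0014 -1.    ] q [3.570e-01 1.300e-02 1.479e+00 1.000e-03 1.648e+00 1.876e+00] F [ 0.2 -0.9 -0.2] T [-0.01  0.01  0.01] w 47.0 g 0.0
foot 573 12.828717083825417 [-1.82508281e-03 -2.53667328e-03  1.27866625e+01]
handle ((452.0624694824219, 230.7313995361328), (90.57807159423828, 14.741327285766602), 2.9067306518554688) 85.6632497371569
```

The rack lies flat: foot top at 12.8 mm (expected 12), tilt about 0.003 rad, handle centred where planned. The arm is clear of everything, so I hand in.

```bash
python3 -c "
from h import *
print(workorder.job_done())"
```

```text
the job is handed in; nothing more can be done
None
```

I handed the job in at about 26 s: by camera, the knob is loosened to about 4.4 rad (its stop), the rack lies flat inside the tray, and the arm is clear; the bottle, bowl and scoop were not re-measured, and no verdict came back.

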